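Tip the bench cart's heat sinks into the parts bin

ROBOT

A 6-joint arm with a two-finger parallel gripper is mounted at the origin on the work surface. World frame = base frame: x ahead of the robot, y to its left, z up, the work surface at z = 0. Lengths are in m, angles in rad, forces in N, time in s.
With the tool pointing down it reaches from about 0.35 to 0.85 m from the base axis. Payload 8.1 kg.
Tool frame: the origin (TCP) lies midway between the tips of the shut fingers; the grasp point (between the pads) lies robot.grasp_offset behind it (robot.grasp_offset is the distance from the TCP to the grasp point, in m); z points along the fingers, y is the direction in which the jaws open and shut (so a half turn about z gives the same grasp; the last joint's range is limited). The gripper opens to 93 mm and grips with 3 to 60 N. Pads are 15 mm wide; open, the fingers measure 128 mm over their backs; the gripper's body (75 mm by 188 mm) begins 65 mm behind the grasp point.
Start: joints at [1.236, 0.13, 1.488, -0, 1.523, -0.085], TCP at [0.148, 0.581, 0.219] pointing down, gripper open.
Joint ranges: [-2.96, 2.96], [-0.89, 2.26], [0.02, 2.5], [-1.34, 4.48], [0, 2.73], [-2.66, 2.66]. Speed limits (rad/s): [2.39, 2.39, 2.79, 3.14, 3.14, 3.14].

INTERFACE

Orientations are given as a rotation vector (axis times angle).
In Python, from plant import robot gives the robot as it stands.
- The arm moves only by the shell command python3 -m handwheel 'ROWS' [OPENING] [FORCE]. ROWS is text: rows parted by semicolons, each of 6 numbers parted by spaces: the shift along the world's x, y, z each as a share of 0.3 m, from -1 to 1, then the turn, a rotation vector about the world's x, y, z each as a share of 45 degrees, from -1 to 1. A call has 1 to 5 rows; each row is the pose to reach, as a shift and turn from the pose commanded when the call began; what a row does not reach only later rows make up. A row lasts 1/10 s, in which the tool goes at most 50 mm and 8.59 degrees, less where a joint would pass 70% of its speed; a pose out of reach is approached as far as the arm can. A call with a number of a shift or a turn outside -1 to 1 is refused whole. A call with a gripper value outside its range is refused whole. OPENING is the closure, from -1 (fully open) to 1 (shut), set as the call begins (- or left out, the last holds). The fingers move at their own pace and stop on an object; FORCE is the grip in N (left out, the last holds). Time passes only in rows, so rows that repeat a pose let the fingers close. It gives the time, the measured TCP pose, the force and the opening at its end, in the units of the state.
- robot.read_state(): the state, without advancing time (a new reading comes with each control period).
- robot.read_camera(name): name is "scene" or "top" or "wrist"; returns (picture, depth): 400x640x3 uint8, red, green, blue; 400x640 float32, m along the optical axis (not along the pixel's ray), 0 where there is no reading.
- robot.camera_model(name): a dict with "camera_matrix" (3x3 intrinsics, pixels), "dist" ([k1, k2, p1, p2, k3] as OpenCV has them; the pictures are not rectified), "pose" (4x4, takes a point from camera to world coordinates); the wrist camera has in their place "tool_from_camera" (4x4, takes a point from camera to tool coordinates, whose origin is the TCP and whose axes are the flange's). Camera axes: x right, y down, z forward; pixel columns grow to the right and rows downward; lengths in m; the calibration is good to about 2 mm. A picture is of the moment at which its call begins: read the wrist's pose just before it. camera_model takes no time and is no camera call.
- robot.close_job(): hands the job in, once; it reports no verdict.
Trained networks look in the newest picture that a camera, given by its name, has taken for a name from the list of things; names that differ only in an ending like _2 or _b are one class to them, and where a whole thing is asked for, a point or a joint stands for the part that bears it (a point fixed in the world has none). Each returns a list of dicts, best first, with "conf" (0 to 1); they miss things now and then, are a little off and sometimes report something else, mostly with a low value. They report only what shows in the picture. A call takes as long as a camera call. They do not tell look-alikes from the thing itself.
- robot.look_for(camera, query): "rect" ([centre column, centre row, width, height] in pixels, round what is visible of it).
- robot.silhouettes(camera, query): "pixels" (400x640 bool, what is visible of it) and "rect" ([centre column, centre row, width, height] in pixels, round what is visible of it).
- robot.tip_of(camera, query): "at" ([row, column] in pixels: a listed point, or the origin of a listed thing).
The state is a dict: "t": time; "q": joint angles; "dq": joint speeds; "joint_torque": joint torques, N m; "tool_pos": TCP position; "orientation": TCP orientation; "force": force on the tool from outside, world axes, zero at the start; "wrist_torque": the same for the moment, N m; "opening": finger opening in m.
Only numpy, scipy, OpenCV 4.12 (cv2) and the standard library are available. Lean on these libraries where they do the work, as an engineer would, in place of code of your own. Each camera call takes 0.05 s, during which the arm holds its last target.

TASK

Set the empty black parts bin upright on the bench, close up against the front of the grey plinth and centred under the nose of the tip cart. Then lift the cart by its handle so that it tips forward over its wheels and all four heat sinks slide into the bin, and lower the cart gently back onto its legs, without dropping it. Leave the screwdriver, the tape roll and the open chassis where they are.

Things in the scene. Friction and masses are not known exactly. Their poses are not given: they have to be found in the camera images.
- dock: Fixed plinth, light-grey sheet metal with dark steel top, 175 x 150 x 75 mm high; a small two-wheeled tip cart stands on it. Origin: on the bench (z = 0) under the cart's wheel axle, mid-width. x points forward to the cart's nose, y along the axle, z up. Plinth spans x -130 mm to its front face at x = +45 mm, y -75 to +75 mm. Chocks hold the wheels: the cart can only tip about its axle.
- axle (a point): Wheel axle of the tip cart, mid-width, at dock (0, 0, 110 mm), along dock y. Wheels 35 mm radius. The cart (0.65 kg, handle included) is a light-grey sheet-metal scoop, open in front: at rest its floor is level, top 30 mm above the axle, from 85 mm behind to 72 mm ahead of the axle, 84 mm wide inside, side walls 50 mm high.
- nose (a point): Middle of the open front edge of the scoop's floor: at rest 72 mm ahead of and 30 mm above the axle; turns with the cart (fully tipped: 57 mm ahead, 53 mm below the axle).
- rear_rim (a point): Middle of the top edge of the scoop's rear wall, 92 mm wide, which leans back from the floor's rear end: at rest 133 mm behind and 115 mm above the axle, almost over the handle (22 mm ahead of the bar, 85 mm above it). Turns with the cart.
- cart (a joint): Tip angle of the cart about its axle, rad: 0 = on its legs, grows as the handle is lifted and the nose goes down; hard stop at 1.15. Let go, it falls back under its own weight; lifting takes under 10 N at the handle. The heat sinks slide off between about 0.45 and 0.75. Lowered gently means slower than 2 rad/s.
- cart_handle: Cart's handle: cross bar with a dark rubber sleeve, 12 mm diameter, that turns freely on it, between two 10 mm steel rods running forward to the scoop (94 mm free between them, 64 mm from bar to scoop). Origin: middle of the bar, at rest at dock (-155, 0, 140 mm); y along it. The rear rim overhangs it: come in leaning back from the cart by 30 to 45 degrees, fingers down and forward.
- bin_center (a point): Open parts bin of black plastic, outside 110 (x) x 130 (y) x 45 mm high, walls and floor 5 mm thick, 0.18 kg, loose. This point: centre of the bin half-way up, 22.5 mm above its underside; z up. Stood with its -x wall against the plinth's front it is centred 100 mm ahead of the axle.
- bin_tab (a point): Grip tab of the bin, a flat upright plate standing on the middle of the bin's +x wall: 10 mm thick (x), 45 mm wide (y), top at 70 mm above the bin's underside, 25 mm above the rim. This point: on the tab, at bin x = +50 mm and 58 mm above the underside; same axes as the bin.
- sink0_center (a point): Finned aluminium heat sink, 28 (x) x 22 (y) x 16 mm high, 30 g, loose, one of four alike lying in the scoop of the cart at the start. This point: its centre.
- sink1_center (a point): Finned aluminium heat sink, 28 (x) x 22 (y) x 16 mm high, 30 g, loose, one of four alike lying in the scoop of the cart at the start. This point: its centre.
- sink2_center (a point): Finned aluminium heat sink, 28 (x) x 22 (y) x 16 mm high, 30 g, loose, one of four alike lying in the scoop of the cart at the start. This point: its centre.
- sink3_center (a point): Finned aluminium heat sink, 28 (x) x 22 (y) x 16 mm high, 30 g, loose, one of four alike lying in the scoop of the cart at the start. This point: its centre.
- screwdriver: Bystander: screwdriver with a grey handle lying on the bench. Leave alone.
- tape: Bystander: roll of tape lying flat, 90 mm across, 24 mm high; origin at the centre of its underside. Leave alone.
- chassis: Bystander: open light-grey sheet-metal chassis with a circuit board, 130 x 200 x 110 mm high; origin at the centre of its underside. Leave alone.
Mind the look-alikes: they are no part of the job. Of the things like the part that bears bin_center, leave any that is blue or green; of the rest the smaller one is meant.

How it is judged:
By the outcome, as a careful person would: the job done as asked, in the order asked, and still so for the second after the job is handed in, with the robot touching nothing.
It also fails if it takes over 69 s, if anything falls off the work surface, if the arm or the gripper's body presses on something with over 40 N, if the wrist force passes 120 N, or if a joint passes its speed limit or range.

## Working session

There is one attempt and no reset: what is moved stays moved. The work goes in short steps, Python scripts to look and compute and a shell command to move; the robot and the scene stay as the last step left them, time stands still between calls to the robot, and variables do not carry over. Pictures are saved under pics/ and viewed, and the job is handed in when it is done.

```bash
mkdir -p pics; ls; cat > h.py <<'E'
import numpy as np, cv2
from plant import robot
def snap(cam,fn):
    p,d=robot.read_camera(cam); cv2.imwrite('pics/'+fn,p[:,:,::-1]); np.save('pics/'+fn+'.npy',d); return p,d
def pose(cam,st=None):
    m=robot.camera_model(cam)
    if 'pose' in m: return m,np.array(m['pose'])
    from scipy.spatial.transform import Rotation as R
    st=st or robot.read_state(); T=np.eye(4);T[:3,:3]=R.from_rotvec(st['orientation']).as_matrix();T[:3,3]=st['tool_pos']
    return m,T@np.array(m['tool_from_camera'])
def w(cam,uv,d,st=None):
    m,P=pose(cam,st); uv=np.array(uv,float).reshape(-1,1,2)
    n=cv2.undistortPoints(uv,np.array(m['camera_matrix']),np.array(m['dist']))[:,0]
    d=np.array(d).reshape(-1,1); c=np.hstack([n*d,d]); return c@P[:3,:3].T+P[:3,3]
def cloud(cam,d,st=None):
    v,u=np.mgrid[0:400,0:640]; return w(cam,np.stack([u,v],-1).reshape(-1,2),d.reshape(-1),st).reshape(400,640,3)
E
python3 - <<'E'
from h import *
print(robot.read_state(), robot.grasp_offset)
for c in ['scene','top']:
    snap(c,c+'0.png')
    print(c,robot.camera_model(c)['pose'])
    for q in ['bin_center','bin_tab','cart_handle','dock','nose','rear_rim','axle']:
        print(c,q,[(np.round(r['at'],1).tolist(),round(r['conf'],2)) for r in robot.tip_of(c,q)])
E
```

```text
pics
{'t': 0.0, 'q': array([ 1.23564926e+00,  1.31159981e-01,  1.48926573e+00,  1.32438479e-05,
        1.52296625e+00, -8.54133904e-02]), 'dq': array([ 3.15585179e-04, -1.76238147e-03,  9.42691251e-06,  2.22668156e-03,
        8.68196722e-04,  2.13485061e-03]), 'joint_torque': array([-1.96133937e-03, -5.59849226e+01, -4.91739786e+01,  7.64376065e-02,
        3.61090084e-02, -1.17383697e-04]), 'tool_pos': array([0.14808626, 0.58086757, 0.21759558]), 'orientation': array([-3.91214616e-01, -3.11674621e+00,  2.75940258e-03]), 'force': array([-0.70080198,  0.23815664,  0.09346837]), 'wrist_torque': array([-0.04371047,  0.02396043,  0.00028331]), 'opening': 0.09303013188218752} 0.0188
scene [[-0.23456024  0.80425852 -0.54603089  1.2200273 ]
 [ 0.97199509  0.20235413 -0.11949208  0.17739419]
 [ 0.01438908 -0.55876743 -0.82919956  1.25138832]
 [ 0.          0.          0.          1.        ]]
scene bin_center [([236.0, 425.0], 0.95), ([165.5, 277.5], 0.72), ([166.1, 412.4], 0.59), ([301.7, 302.4], 0.58)]
scene bin_tab [([170.3, 434.0], 0.89), ([141.6, 270.7], 0.88), ([237.8, 445.8], 0.8), ([307.2, 320.3], 0.67)]
scene cart_handle [([200.2, 201.2], 0.62)]
scene dock [([230.6, 260.7], 0.82)]
scene nose [([203.8, 286.1], 0.96)]
scene rear_rim [([188.3, 206.1], 0.92)]
scene axle [([208.5, 258.5], 0.56)]
top [[-0.01621937 -0.98245787  0.18577799  0.33866534]
 [-0.99964557  0.01985631  0.01773283  0.0022887 ]
 [-0.02111062 -0.18542453 -0.98243172  1.03600791]
 [ 0.          0.          0.          1.        ]]
top bin_center [([228.4, 204.8], 0.96), ([321.1, 227.1], 0.85), ([117.0, 318.7], 0.72), ([284.2, 402.7], 0.66), ([220.5, 183.0], 0.25)]
top bin_tab [([302.7, 411.7], 0.89), ([222.7, 186.1], 0.76), ([110.3, 299.2], 0.74), ([307.9, 199.7], 0.64)]
top cart_handle []
top dock [([194.9, 383.6], 0.61)]
top nose [([191.5, 361.2], 0.89)]
top rear_rim [([160.6, 459.9], 0.56)]
top axle [([186.7, 391.8], 0.9), ([171.9, 397.7], 0.59)]
```

View pics/scene0.png

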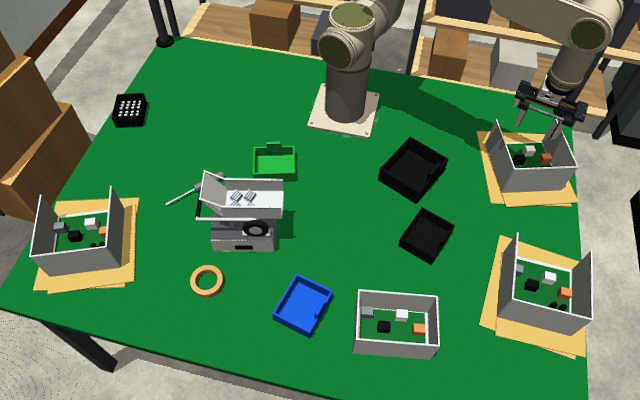

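View pics/top0.png

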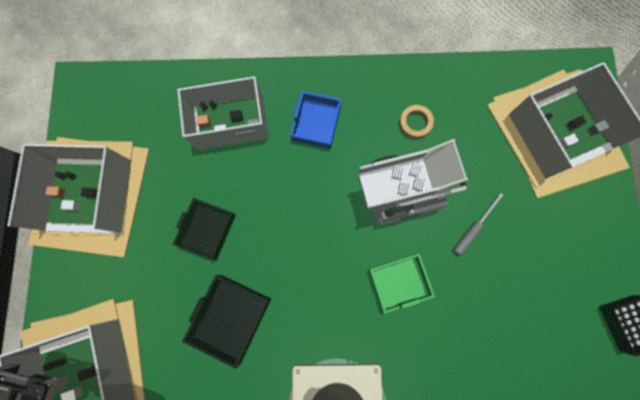

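```bash
python3 - <<'E'
from h import *
d=np.load('pics/top0.png.npy'); C=cloud('top',d); p=cv2.imread('pics/top0.png')
ds=np.load('pics/scene0.png.npy'); S=cloud('scene',ds)
def pr(n,C,u,v): print(n,u,v,np.round(C[v,u],3))
for u,v in [(100,300),(300,300),(480,80)]: pr('bench',C,u,v)
# black bin top mask
m=(p.max(2)<60); m[:195]=0;m[262:]=0;m[:,:170]=0;m[:,240:]=0
P=C[m]; print('bin pix',m.sum(), np.percentile(P[:,2],[1,10,50,90,99]))
r=P[P[:,2]>0.038]; r2=r[r[:,2]<0.05]
print('rim rect',cv2.minAreaRect((r2[:,:2]*1000).astype(np.float32)))
t=P[P[:,2]>0.055]; print('tab',len(t),t.mean(0) if len(t) else '')
f=P[P[:,2]<0.012];print('floor',f.mean(0))
# height map region of cart
X=C[120:240,340:480].reshape(-1,3); X=X[X[:,2]>0.06]
print('top cart', np.percentile(X[:,2],[1,50,99]))
big=cv2.resize(p[110:270,330:520],None,fx=4,fy=4,interpolation=cv2.INTER_CUBIC);cv2.imwrite('pics/tc.png',big)
q=cv2.imread('pics/scene0.png');cv2.imwrite('pics/sc.png',cv2.resize(q[150:270,150:310],None,fx=5,fy=5,interpolation=cv2.INTER_CUBIC))
cv2.imwrite('pics/tb.png',cv2.resize(p[190:265,165:245],None,fx=7,fy=7,interpolation=cv2.INTER_CUBIC))
for c,cl in [('top',C),('scene',S)]:
  pass
E
```

```text
bench 100 300 [ 0.273  0.608 -0.   ]
bench 300 300 [0.264 0.091 0.002]
bench 480 80 [ 0.858 -0.42   0.001]
bin pix 2300 [0.00098239 0.0029826  0.00622633 0.04471272 0.07089178]
rim rect ((448.1217041015625, 335.630615234375), (110.69673919677734, 126.00321197509766), 68.44784545898438)
tab 103 [0.45266216 0.33946506 0.16954467]
floor [0.45122465 0.34331601 0.0050755 ]
top cart [0.07185403 0.1444075  0.22782384]
```

```bash
ls pics
```

```text
sc.png
scene0.png
scene0.png.npy
tb.png
tc.png
top0.png
top0.png.npy
```

View pics/tc.png

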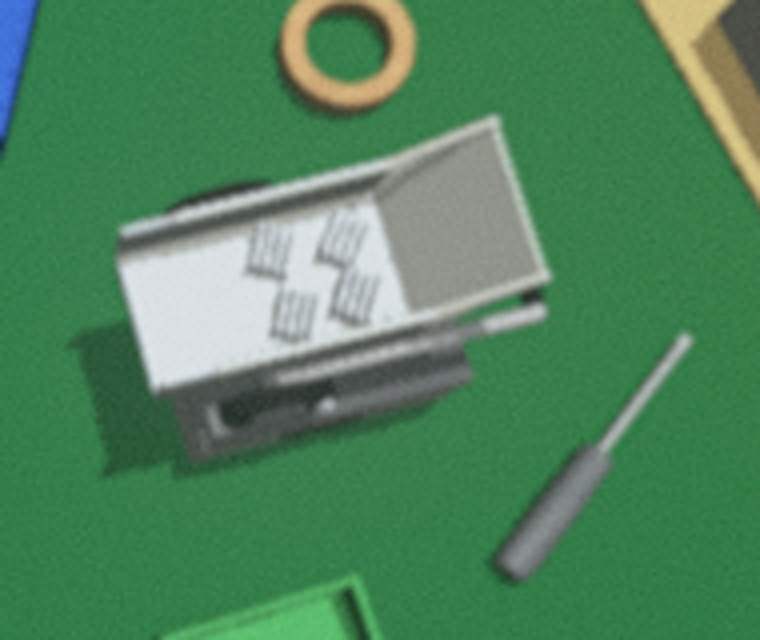

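View pics/sc.png

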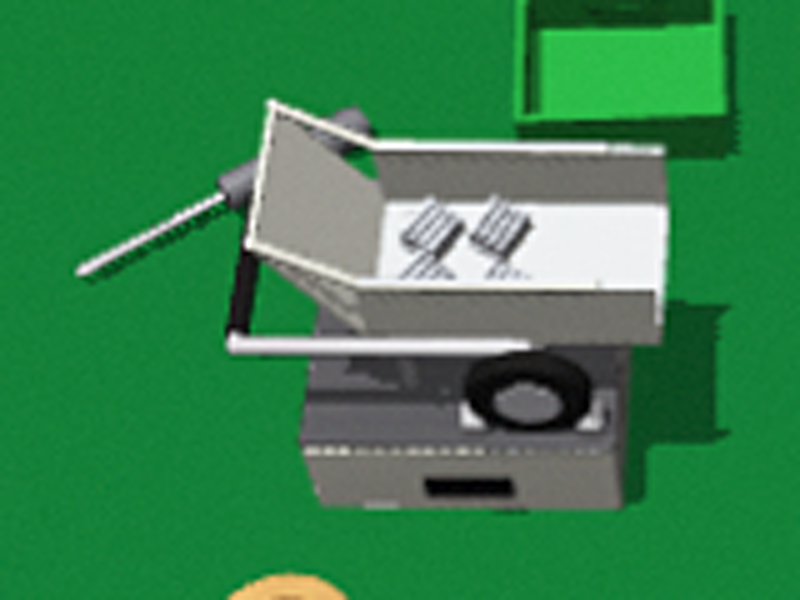

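View pics/tb.png

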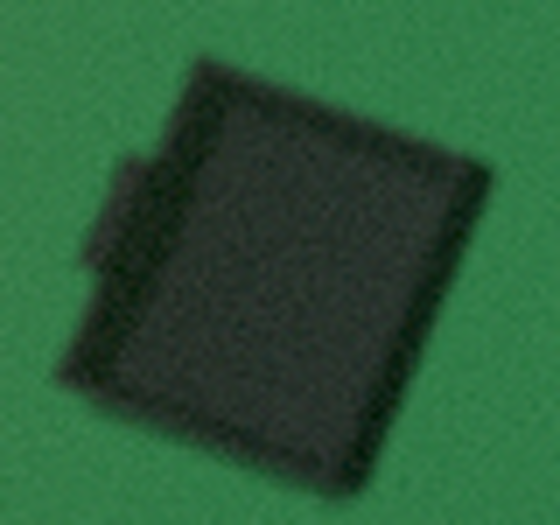

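```bash
python3 - <<'E'
from h import *
from scipy.spatial.transform import Rotation as R
d=np.load('pics/top0.png.npy'); C=cloud('top',d)
ds=np.load('pics/scene0.png.npy'); S=cloud('scene',ds)
def reg(C,lo,hi,c=(0.66,-0.09),rad=0.17):
    P=C.reshape(-1,3); k=(P[:,2]>lo)&(P[:,2]<hi)&(np.hypot(P[:,0]-c[0],P[:,1]-c[1])<rad); return P[k]
for n,cl in (('top',C),('scene',S)):
  for nm,lo,hi in (('floor',.135,.145),('plinth',.068,.08),('rim',.185,.195),('rear',.215,.235),('handle',.13,.148)):
    P=reg(cl,lo,hi)
    if len(P)>10: print(n,nm,len(P),P.mean(0).round(3),cv2.minAreaRect((P[:,:2]*1000).astype(np.float32)), 'Y',P[:,1].min().round(3),P[:,1].max().round(3))
pts={'scene':{'bin_center':(236,425),'bin_tab':(237.8,445.8),'nose':(203.8,286.1),'rear_rim':(188.3,206.1),'cart_handle':(200.2,201.2),'axle':(208.5,258.5)},
'top':{'bin_center':(228.4,204.8),'bin_tab':(222.7,186.1),'nose':(191.5,361.2),'rear_rim':(160.6,459.9),'axle':(186.7,391.8)}}
Z={'bin_center':.0225,'bin_tab':.058,'nose':.14,'rear_rim':.225,'cart_handle':.14,'axle':.11}
for c in pts:
  m,P=pose(c)
  for q,(v,u) in pts[c].items():
    a=w(c,(u,v),[1.])[0]; o=P[:3,3]; t=(Z[q]-o[2])/(a-o)[2]; print(c,q,(o+t*(a-o)).round(4))
E
```

```text
top floor 1682 [ 0.544 -0.133  0.14 ] ((555.6355590820312, -148.82757568359375), (101.52536010742188, 169.34617614746094), 14.173317909240723) Y -0.225 -0.061
top rim 225 [ 0.583 -0.157  0.191] ((583.0867309570312, -151.78933715820312), (20.92133331298828, 185.95269775390625), 7.383186340332031) Y -0.244 -0.061
top rear 16 [ 0.606 -0.246  0.219] ((606.5179443359375, -246.41200256347656), (5.122459411621094, 12.597208976745605), 14.44282054901123) Y -0.252 -0.241
top handle 1827 [ 0.546 -0.136  0.141] ((556.802734375, -153.44921875), (101.52536010742188, 178.87969970703125), 14.173317909240723) Y -0.232 -0.061
scene floor 733 [ 0.548 -0.138  0.141] ((558.0336303710938, -165.34735107421875), (107.68251037597656, 197.95440673828125), 11.87692928314209) Y -0.253 -0.063
scene plinth 764 [ 0.597 -0.178  0.075] ((586.3587646484375, -173.4530487060547), (73.08370208740234, 173.4087371826172), 13.100916862487793) Y -0.253 -0.083
scene rim 178 [ 0.584 -0.15   0.19 ] ((582.4639282226562, -153.8275146484375), (22.393844604492188, 185.2516632080078), 8.718153953552246) Y -0.245 -0.063
scene rear 11 [ 0.606 -0.245  0.219] ((605.2489624023438, -244.42823791503906), (4.380471706390381, 12.314518928527832), 22.61455535888672) Y -0.251 -0.238
scene handle 891 [ 0.554 -0.141  0.142] ((558.47509765625, -165.40274047851562), (107.53473663330078, 198.51950073242188), 12.450444221496582) Y -0.253 -0.062
scene bin_center [0.4525 0.3334 0.0225]
scene bin_tab [0.4663 0.3872 0.058 ]
scene nose [ 0.5167 -0.0619  0.14  ]
scene rear_rim [ 0.5746 -0.2558  0.225 ]
scene cart_handle [ 0.562  -0.2904  0.14  ]
scene axle [ 0.5315 -0.1384  0.11  ]
top bin_center [0.4504 0.3372 0.0225]
top bin_tab [0.4619 0.3735 0.058 ]
top nose [ 0.517  -0.0654  0.14  ]
top rear_rim [ 0.5629 -0.2708  0.225 ]
top axle [ 0.5333 -0.1417  0.11  ]
```

```bash
python3 - <<'E'
from h import *
d=np.load('pics/top0.png.npy'); C=cloud('top',d)
ds=np.load('pics/scene0.png.npy'); S=cloud('scene',ds)
def reg(C,lo,hi,c=(0.54,-0.16),rad=0.19):
    P=C.reshape(-1,3); k=(P[:,2]>lo)&(P[:,2]<hi)&(np.hypot(P[:,0]-c[0],P[:,1]-c[1])<rad); return P[k]
th=np.deg2rad(103.5); 
for n,cl in (('top',C),('scene',S)):
  for nm,lo,hi in (('floor',.137,.144),('plinth',.070,.079),('rim',.186,.194),('rear',.221,.229)):
    P=reg(cl,lo,hi)
    if len(P)>10: print(n,nm,len(P),P.mean(0).round(3),cv2.minAreaRect((P[:,:2]*1000).astype(np.float32)))
# joint fit of dock yaw + origin using the rim lines(both walls at y=+-~43..46,z .19)
from scipy.optimize import least_squares
for n,cl in (('top',C),('scene',S)):
    P=reg(cl,.186,.194); 
    for it,(x0,y0,t0) in enumerate([(.533,-.14,103.5)]):
        def f(p):
            q=(P[:,:2]-p[:2]); t=np.deg2rad(p[2]*100); y=-q[:,0]*np.sin(t)+q[:,1]*np.cos(t); return np.abs(y)-.044
        def g(p): 
            return np.r_[f(p),10*((p[0]-x0)*np.cos(np.deg2rad(p[2]*100))+(p[1]-y0)*np.sin(np.deg2rad(p[2]*100)))]
        r=least_squares(g,[x0,y0,t0/100],loss='soft_l1',f_scale=.003); 
        t=np.deg2rad(r.x[2]*100); q=P[:,:2]-r.x[:2]; x=q[:,0]*np.cos(t)+q[:,1]*np.sin(t); y=-q[:,0]*np.sin(t)+q[:,1]*np.cos(t)
        print(n,r.x,len(P),'x range',np.percentile(x,[0,2,50,98,100]).round(4),'y',np.percentile(y,[2,30,70,98]).round(4))
        F=reg(cl,.13,.15); q=F[:,:2]-r.x[:2]; x=q[:,0]*np.cos(t)+q[:,1]*np.sin(t); y=-q[:,0]*np.sin(t)+q[:,1]*np.cos(t)
        print(' floor x',np.percentile(x,[0,1,50,99,100]).round(4),'y',np.percentile(y,[0,1,50,99,100]).round(4))
        F=reg(cl,.07,.08); q=F[:,:2]-r.x[:2]; x=q[:,0]*np.cos(t)+q[:,1]*np.sin(t); y=-q[:,0]*np.sin(t)+q[:,1]*np.cos(t)
        print(' plinth x',np.percentile(x,[0,1,50,99,100]).round(4),'y',np.percentile(y,[0,1,50,99,100]).round(4))
# bin
for n,cl in (('top',C),('scene',S)):
    P=cl.reshape(-1,3); k=(np.hypot(P[:,0]-.45,P[:,1]-.336)<.115)
    P=P[k]; A=P[(P[:,2]>.04)&(P[:,2]<.05)]; print(n,'bin rim',cv2.minAreaRect((A[:,:2]*1000).astype(np.float32)))
    A=P[(P[:,2]>.053)&(P[:,2]<.075)]; print('tab',len(A),cv2.minAreaRect((A[:,:2]*1000).astype(np.float32)),A.mean(0))
    A=P[(P[:,2]>.012)&(P[:,2]<.08)]; print('all',cv2.minAreaRect((A[:,:2]*1000).astype(np.float32)))
E
```

```text
top floor 1978 [ 0.536 -0.146  0.14 ] ((547.0900268554688, -182.18817138671875), (135.51702880859375, 231.9664306640625), 14.999527931213379)
top plinth 571 [ 0.489 -0.204  0.075] ((546.2488403320312, -182.15773010253906), (149.73973083496094, 175.17820739746094), 13.48311996459961)
top rim 451 [ 0.544 -0.176  0.191] ((541.210693359375, -161.736328125), (93.81108093261719, 186.3961639404297), 13.741716384887695)
top rear 167 [ 0.566 -0.267  0.224] ((565.4806518554688, -264.3497619628906), (92.8521728515625, 15.951986312866211), 13.42575454711914)
scene floor 822 [ 0.54  -0.151  0.141] ((558.3264770507812, -182.31234741210938), (116.19010162353516, 231.6669158935547), 13.059174537658691)
scene plinth 750 [ 0.595 -0.187  0.075] ((577.3839721679688, -176.0060272216797), (92.55314636230469, 174.26129150390625), 12.350083351135254)
scene rim 314 [ 0.544 -0.169  0.19 ] ((540.756591796875, -163.064697265625), (97.68937683105469, 186.83428955078125), 13.763998031616211)
scene rear 90 [ 0.566 -0.268  0.225] ((565.5303955078125, -264.7672119140625), (94.28474426269531, 17.22385025024414), 15.6
[... 686 characters left out ...]
281738281, 337.01043701171875), (114.63982391357422, 132.4453125), 68.16708374023438)
tab 124 ((468.0628356933594, 382.6352844238281), (12.803620338439941, 46.84157180786133), 66.34828186035156) [0.46677079 0.38114821 0.06666755]
all ((449.7860412597656, 337.3355712890625), (115.03802490234375, 133.14256286621094), 68.66841125488281)
scene bin rim ((450.5147399902344, 336.40008544921875), (111.92373657226562, 135.84445190429688), 68.6063232421875)
tab 62 ((470.8559875488281, 382.922119140625), (10.28020191192627, 44.882789611816406), 69.13524627685547) [0.47356151 0.38228746 0.06756002]
all ((449.55364990234375, 336.6651611328125), (112.02729034423828, 139.57789611816406), 68.19772338867188)
```

```bash
python3 -m handwheel '0.5 -0.3 0 0 0 -0.889;0.5 -0.3 0 0 0 -0.889;0.5 -0.3 0 0 0 -0.889;0.5 -0.3 0 0 0 -0.889;0.5 -0.3 0 0 0 -0.889' -1 40
python3 -m handwheel '0.45 -0.3 -0.2 0 0 -0.889;0.45 -0.3 -0.2 0 0 -0.889;0.45 -0.3 -0.2 0 0 -0.889;0.45 -0.3 -0.2 0 0 -0.889;0.45 -0.3 -0.2 0 0 -0.889'
```

```text
t: 1.3
tool_pos: [0.3015, 0.4894, 0.2187]
orientation: [1.448, 2.787, 0.0]
force: [-0.2, -0.1, 1.2]
opening: 0.0933
t: 1.8
tool_pos: [0.4352, 0.3984, 0.1566]
orientation: [2.314, 2.124, -0.005]
force: [-1.1, 1.1, -0.2]
opening: 0.0929
```

```bash
python3 -m handwheel '0.118 -0.058 -0.06 0 0 -0.389;0.118 -0.058 -0.06 0 0 -0.389;0.118 -0.058 -0.06 0 0 -0.389;0.118 -0.058 -0.06 0 0 -0.389'
python3 - <<'E'
from h import *
from scipy.spatial.transform import Rotation as R
s=robot.read_state(); print(s['tool_pos'],s['q'],s['force']); M=R.from_rotvec(s['orientation']).as_matrix(); print(M.round(3), 'jaw',np.degrees(np.arctan2(M[1,1],M[0,1])))
p,d=snap('wrist','w1.png'); C=cloud('wrist',d,s); np.save('pics/w1C.npy',C)
P=C.reshape(-1,3);k=(np.hypot(P[:,0]-.45,P[:,1]-.336)<.115)&(d.reshape(-1)>0);P=P[k]
A=P[(P[:,2]>.04)&(P[:,2]<.05)]; print('bin rim',len(A),cv2.minAreaRect((A[:,:2]*1000).astype(np.float32)))
A=P[(P[:,2]>.063)&(P[:,2]<.078)]; print('tab',len(A),cv2.minAreaRect((A[:,:2]*1000).astype(np.float32)),A.mean(0) if len(A) else '')
E
```

```text
t: 2.2
tool_pos: [0.4686, 0.3842, 0.1408]
orientation: [-2.598, -1.766, -0.0]
force: [0.0, -0.1, 0.1]
opening: 0.0931
[0.46860533 0.38420704 0.14084684] [6.02007181e-01 1.93565432e-01 1.56158925e+00 2.51846553e-04
 1.38625017e+00 9.78692693e-01] [ 0.01350246 -0.10513608  0.1236763 ]
[[ 0.368  0.93   0.   ]
 [ 0.93  -0.368  0.   ]
 [ 0.    -0.    -1.   ]] jaw -21.58513573357571
bin rim 4137 ((449.9970703125, 336.1808776855469), (111.44844055175781, 130.64642333984375), 68.3780288696289)
tab 978 ((469.0263977050781, 383.207763671875), (10.01240348815918, 44.89822769165039), 67.92969512939453) [0.46947048 0.38386495 0.06965405]
```

View pics/w1.png

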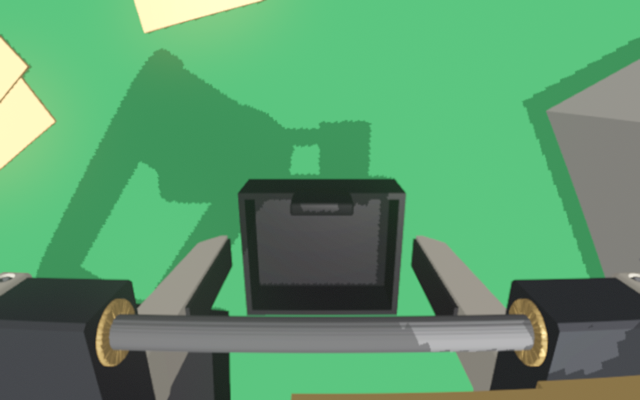

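```bash
python3 -m handwheel '0.001 -0.002 -0.12 0 0 0;0.001 -0.002 -0.24 0 0 0;0.001 -0.002 -0.3 0 0 0;0.001 -0.002 -0.3 0 0 0'
python3 -m handwheel '0 0 0 0 0 0;0 0 0 0 0 0;0 0 0 0 0 0;0 0 0 0 0 0;0 0 0 0 0 0' 1 40
python3 -m handwheel '0 0 0 0 0 0;0 0 0 0 0 0;0 0 0 0 0 0'
```

```text
t: 2.65
tool_pos: [0.4666, 0.3826, 0.0477]
orientation: [-2.598, -1.766, 0.008]
force: [0.3, -1.3, 1.1]
opening: 0.0928
t: 3.15
tool_pos: [0.4694, 0.3836, 0.0514]
orientation: [-2.602, -1.761, -0.002]
force: [0.5, -0.1, 0.5]
opening: 0.0575
t: 3.45
tool_pos: [0.4691, 0.3834, 0.0508]
orientation: [-2.602, -1.761, -0.0]
force: [0.2, 0.1, 1.6]
opening: 0.0447
```

```bash
python3 -m handwheel '0 0 0 0 0 0;0 0 0.05 0 0 0;0 0 0.1 0 0 0;0 0 0.12 0 0 0;0 0 0.12 0 0 0'
python3 - <<'E'
from h import *
s=robot.read_state(); p,d=snap('wrist','w2.png'); C=cloud('wrist',d,s)
print(s['tool_pos'],s['orientation'],s['force'],s['opening'])
P=C.reshape(-1,3);k=(np.hypot(P[:,0]-.45,P[:,1]-.336)<.115)&(d.reshape(-1)>0);P=P[k]
A=P[(P[:,2]>.06)&(P[:,2]<.095)]; print('rim',len(A),cv2.minAreaRect((A[:,:2]*1000).astype(np.float32)))
c=np.cos(np.radians(68.2)),np.sin(np.radians(68.2)); x=(A[:,0]-.45)*c[0]+(A[:,1]-.336)*c[1]
for lo,hi in ((-.07,-.048),(-.02,.02),(.02,.04)): 
    m=(x>lo)&(x<hi); print(lo,np.percentile(A[m,2],[50,90,97]))
E
```

```text
t: 3.95
tool_pos: [0.4703, 0.3843, 0.0891]
orientation: [-2.602, -1.761, -0.006]
force: [-0.3, -0.1, -1.9]
opening: 0.0449
[0.47028354 0.38426614 0.08910373] [-2.60179874 -1.7607179  -0.00603382] [-0.25689787 -0.05171039 -1.92619943] 0.044932824480312175
rim 10887 ((453.7671813964844, 340.89013671875), (112.42481994628906, 130.7237548828125), 68.25641632080078)
-0.07 [0.07183501 0.08072784 0.08182355]Traceback (most recent call last):
  File "<stdin>", line 8, in <module>
    return _quantile_unchecked(
        a, q, axis, out, overwrite_input, method, keepdims, weights)
    return _ureduce(a,
                    func=_quantile_ureduce_func,
    ...<5 lines>...
                    overwrite_input=overwrite_input,
                    method=method)
    r = func(a, **kwargs)
    result = _quantile(arr,
                       quantiles=q,
    ...<2 lines>...
                       out=out,
                       weights=wgt)
    slices_having_nans = np.isnan(arr[-1, ...])
                                  ~~~^^^^^^^^^
IndexError: index -1 is out of bounds for axis 0 with size 0
```

View pics/w2.png

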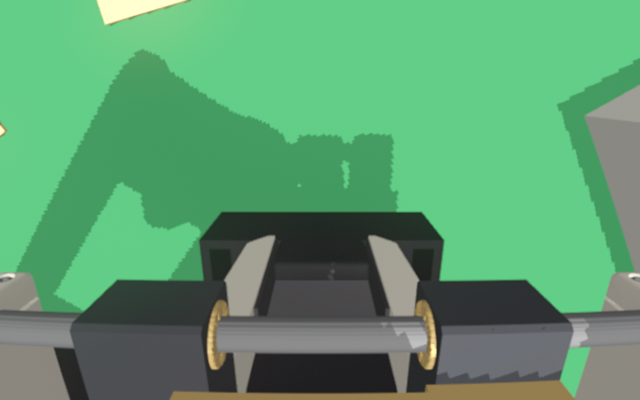

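```bash
python3 -m handwheel '0 -0.12 0 0 0 0.15;0.02 -0.26 0 0 0 0.31;0.03 -0.4 0 0 0 0.47;0.04 -0.54 0 0 0 0.63;0.04 -0.66 0 0 0 0.782'
python3 -m handwheel '0.01 -0.12 0 0 0 0;0.02 -0.24 0 0 0 0;0.025 -0.36 0 0 0 0;0.03 -0.44 0 0 0 0;0.03 -0.44 0 0 0 0'
python3 -m handwheel '0 0 0 0 0 0'
python3 - <<'E'
from h import *
s=robot.read_state(); print(s['q'],s['dq'].round(3))
snap('scene','s2.png'); p,d=snap('top','t2.png')
C=cloud('top',d).reshape(-1,3); k=np.hypot(C[:,0]-.5,C[:,1]-0)<.14
E
```

```text
t: 4.5
tool_pos: [0.4806, 0.1833, 0.086]
orientation: [-1.942, -2.469, 0.001]
force: [0.5, 0.1, -1.3]
opening: 0.0446
t: 5.0
tool_pos: [0.4897, 0.0506, 0.0861]
orientation: [-1.952, -2.462, 0.002]
force: [-0.3, -0.1, -1.7]
opening: 0.0444
t: 5.1
tool_pos: [0.4896, 0.0531, 0.0862]
orientation: [-1.949, -2.463, 0.0]
force: [0.3, 0.1, -0.9]
opening: 0.0446
[ 3.67076030e-03 -5.44698996e-02  1.92646006e+00  3.52958137e-04
  1.27036591e+00 -2.28045312e-01] [ 0.029  0.002 -0.004  0.002  0.001  0.003]
```

View pics/s2.png

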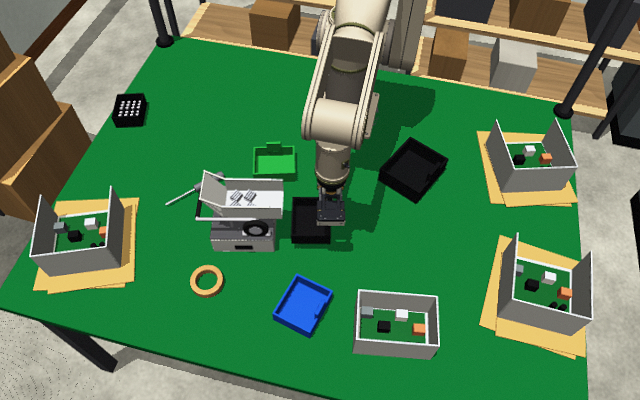

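View pics/t2.png

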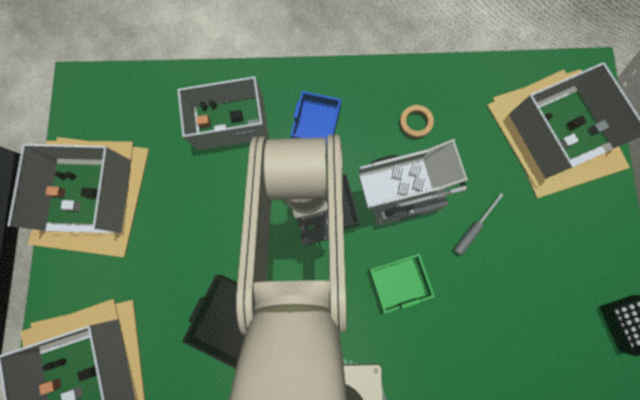

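```bash
python3 -m handwheel '0.01 -0.05 0 0 0 0;0.025 -0.1 0 0 0 0;0.037 -0.15 -0.02 0 0 0;0.037 -0.15 -0.07 0 0 0;0.037 -0.15 -0.10 0 0 0'
python3 -m handwheel '0 0 -0.01 0 0 0;0 0 -0.016 0 0 0;0.002 -0.006 -0.016 0 0 0;0.003 -0.012 -0.016 0 0 0'
```

```text
t: 5.7
tool_pos: [0.5002, 0.0082, 0.0546]
orientation: [-1.948, -2.462, 0.002]
force: [-0.3, -0.3, -2.1]
opening: 0.0447
t: 6.1
tool_pos: [0.5022, 0.0054, 0.0521]
orientation: [-1.947, -2.465, -0.002]
force: [-1.8, 10.0, -0.1]
opening: 0.0445
```

```bash
python3 -m handwheel '0 0 -0.004 0 0 0;0 0.002 -0.004 0 0 0'
python3 -m handwheel '0 0 0 0 0 0;0 0 0 0 0 0;0 0 0 0 0 0;0 0 0 0 0 0;0 0 0 0 0 0' -1
python3 -m handwheel '0 0 0.1 0 0 0;0 0 0.2 0 0 0;-0.04 0.17 0.35 0 0 0;-0.1 0.35 0.5 0 0 0;-0.1 0.35 0.6 0 0 0'
python3 - <<'E'
from h import *
s=robot.read_state(); print(s['tool_pos']); p,d=snap('wrist','w3.png'); C=cloud('wrist',d,s).reshape(-1,3); snap('scene','s3.png')
O=np.array([.5364,-.1408]);t=np.radians(103.5);P=C[d.reshape(-1)>0]
q=P[:,:2]-O;x=q[:,0]*np.cos(t)+q[:,1]*np.sin(t);y=-q[:,0]*np.sin(t)+q[:,1]*np.cos(t)
k=(x>.03)&(x<.18)&(abs(y)<.09)
for lo,hi in ((.04,.05),(.06,.08)):
    m=k&(P[:,2]>lo)&(P[:,2]<hi); print(m.sum(),cv2.minAreaRect((np.c_[x,y][m]*1000).astype(np.float32)),np.percentile(P[m,2],[5,50,95]))
E
```

```text
t: 6.3
tool_pos: [0.5023, 0.0056, 0.051]
orientation: [1.947, 2.465, 0.001]
force: [-0.9, 0.2, -1.3]
opening: 0.0448
t: 6.8
tool_pos: [0.5021, 0.0053, 0.0507]
orientation: [1.948, 2.465, 0.0]
force: [0.4, -0.1, 0.6]
opening: 0.0801
t: 7.3
tool_pos: [0.4723, 0.1049, 0.2176]
orientation: [-1.946, -2.463, 0.003]
force: [0.8, -1.1, 0.2]
opening: 0.0932
[0.47233129 0.10487791 0.2176498 ]
1260 ((99.45208740234375, -1.3438034057617188), (148.51283264160156, 114.32492065429688), 89.04268646240234) [0.04118152 0.04539317 0.04867143]
3289 ((92.95339965820312, 0.33878326416015625), (149.7513427734375, 125.90489959716797), 89.99800109863281) [0.06179176 0.07217158 0.07662519]
```

View pics/w3.png

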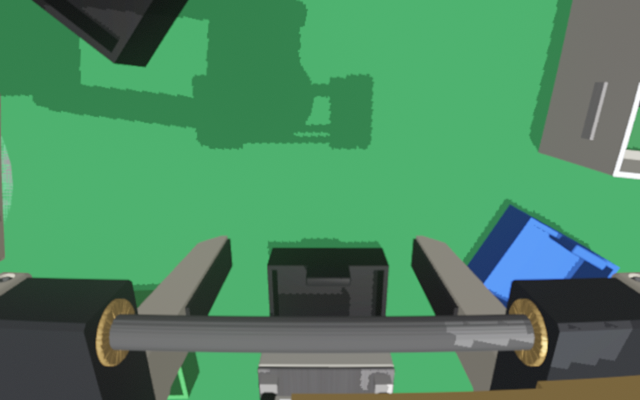

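View pics/s3.png

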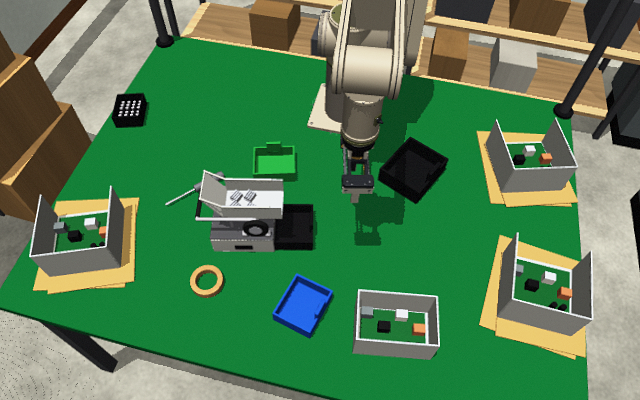

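```bash
python3 -m handwheel '0.05 -0.05 0.15 0 0 -0.18;0.1 -0.1 0.3 0 0 -0.37;0.15 -0.2 0.4 0 0 -0.55;0.2 -0.3 0.4 0 0 -0.74;0.2 -0.4 0.4 0 0 -0.92' 0.22 40
python3 -m handwheel '0.04 -0.16 0 0 0 -0.18;0.08 -0.32 0 0 0 -0.36;0.12 -0.48 0 0 0 -0.54;0.16 -0.64 0 0 0 -0.72;0.18 -0.76 0 0 0 -0.9'
python3 - <<'E'
from h import *
from scipy.spatial.transform import Rotation as R
s=robot.read_state(); print(s['t'],s['tool_pos'],s['q'],s['opening']); M=R.from_rotvec(s['orientation'])
t=np.radians(103.5); ex=np.array([np.cos(t),np.sin(t),0]);ez=np.array([0,0,1.]);z=(ex-ez)/2**.5;y=(-ex-ez)/2**.5
T=R.from_matrix(np.c_[np.cross(y,z),y,z]); print(((T*M.inv()).as_rotvec()/np.radians(45)).round(3))
E
```

```text
t: 7.9
tool_pos: [0.5358, -0.0182, 0.3385]
orientation: [2.697, 1.608, 0.002]
force: [0.2, 0.3, -0.8]
opening: 0.0576
t: 8.4
tool_pos: [0.5881, -0.248, 0.3366]
orientation: [-3.089, -0.573, 0.002]
force: [0.5, 0.3, -0.0]
opening: 0.0362
8.4 [ 0.58806261 -0.24796187  0.33657228] [-4.79041548e-01  2.21020986e-01  1.17456768e+00 -5.26252462e-04
  1.74711726e+00  7.24505743e-01] 0.03620566955066761
[ 0.955  0.296 -0.159]
```

```bash
python3 -m handwheel '0 -0.1 0 0.19 0.06 -0.03;0 -0.2 0 0.38 0.12 -0.06;0 -0.3 -0.05 0.57 0.18 -0.1;0 -0.37 -0.1 0.76 0.24 -0.13;0 -0.37 -0.15 0.93 0.29 -0.155'
python3 -m handwheel '0 0 0 0 0 0;0 0 0 0 0 0'
cat > hp.py <<'E'
from h import *
from scipy.spatial.transform import Rotation as R
O=np.array([.5364,-.1408,0]); t=np.radians(103.5); ex=np.array([np.cos(t),np.sin(t),0]);ey=np.array([-np.sin(t),np.cos(t),0]);ez=np.array([0,0,1.]);z=(ex-ez)/2**.5;y=(-ex-ez)/2**.5
T=R.from_matrix(np.c_[np.cross(y,z),y,z]);D=np.c_[ex,ey,ez]
def rep(tgt=None):
    s=robot.read_state(); M=R.from_rotvec(s['orientation']); print(s['t'],s['tool_pos'].round(4),'q',s['q'].round(3),'f',s['force'].round(1),s['opening'].round(4))
    print('dock',(D.T@(s['tool_pos']-O)).round(4),'turn to go',((T*M.inv()).as_rotvec()/np.radians(45)).round(3))
    if tgt is not None: print('shift',((O+D@np.array(tgt)-s['tool_pos'])/.3).round(3))
    return s
E
python3 - <<'E'
from hp import *
s=rep([-.228,0,.213]); snap('wrist','w4.png'); p,d=snap('scene','s4.png')
E
```

```text
t: 8.9
tool_pos: [0.588, -0.3576, 0.2951]
orientation: [-2.456, -0.32, 0.096]
force: [1.7, -1.0, 1.8]
opening: 0.0366
t: 9.1
tool_pos: [0.5883, -0.3555, 0.2869]
orientation: [-2.449, -0.318, 0.107]
force: [0.1, 0.0, 1.7]
opening: 0.0366Traceback (most recent call last):
  File "<stdin>", line 2, in <module>
  File "hp.py", line 6, in rep
    s=robot.read_state(); M=R.from_rotvec(s['orientation']); print(s['t'],s['tool_pos'].round(4),'q',s['q'].round(3),'f',s['force'].round(1),s['opening'].round(4))
                                                                                                                                             ^^^^^^^^^^^^^^^^^^
AttributeError: 'float' object has no attribute 'round'
```

```bash
sed -i "s/s\['opening'\].round(4)/round(s['opening'],4)/" hp.py
python3 - <<'E'
from hp import *
s=rep([-.228,0,.213]); snap('wrist','w4.png'); p,d=snap('scene','s4.png')
E
```

```text
9.1 [ 0.5883 -0.3555  0.2869] q [-0.793  1.042  0.279  0.466  2.37   0.766] f [0.1 0.  1.7] 0.0366
dock [-0.2209 -0.0004  0.2869] turn to go [ 0.136  0.039 -0.026]
shift [ 0.004 -0.023 -0.246]
```

View pics/s4.png

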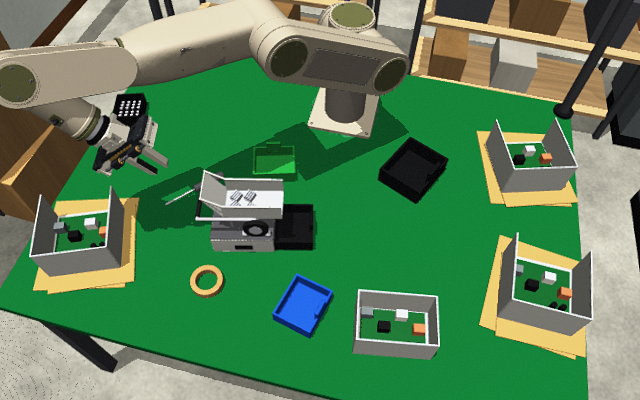

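View pics/w4.png

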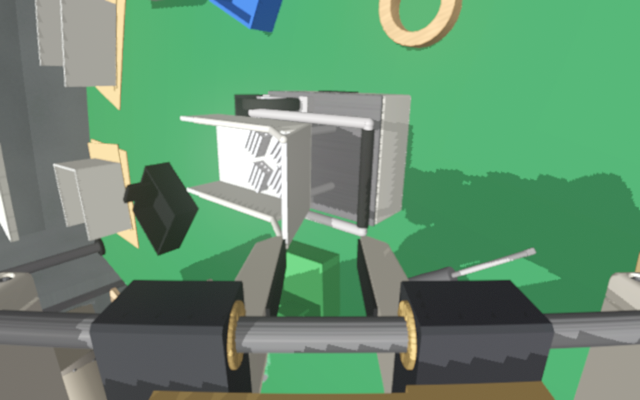

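```bash
python3 - <<'E'
from hp import *
s=robot.read_state(); d=np.load('pics/w4.png.npy'); C=cloud('wrist',d,s)
for u,v in [(367,150),(366,180),(364,205),(373,124),(362,232),(290,127),(285,180),(287,225)]: print(u,v,(D.T@(C[v,u]-O)).round(4))
P=(C.reshape(-1,3)-O)@D; k=(P[:,0]<-.14)&(P[:,0]>-.175)&(P[:,2]>.125)&(P[:,2]<.16)&(abs(P[:,1])<.07)
Q=P[k]; print(len(Q),Q.mean(0),Q.min(0),Q.max(0)); m=abs(Q[:,1])<.03
print(Q[m].min(0),Q[m].max(0))
E
```

```text
367 150 [-0.1605 -0.0312  0.1581]
366 180 [-0.1613 -0.0035  0.1578]
364 205 [-0.1613  0.0205  0.1585]
373 124 [-0.1626 -0.0541  0.1542]
362 232 [-0.1603  0.0484  0.1572]
290 127 [-0.0871 -0.0466  0.1796]
285 180 [-0.1347 -0.0138  0.2373]
287 225 [-0.1351  0.0244  0.2354]
1725 [-0.15783246 -0.00636452  0.15684221] [-0.16430784 -0.05958927  0.14953669] [-0.14000576  0.05415955  0.1599882 ]
[-0.16430784 -0.02995655  0.14953669] [-0.15228472  0.02998572  0.15997948]
```

```bash
python3 - <<'E'
from hp import *
s=rep([-.228,0,.213]); p,d=snap('wrist','w5.png'); C=cloud('wrist',d,s); s2=robot.read_state(); print(s2['tool_pos']-s['tool_pos'],s2['dq'].round(3))
P=(C.reshape(-1,3)-O)@D
def st(k): Q=P[k]; print(len(Q),np.percentile(Q,[1,50,99],axis=0).round(4).tolist())
ok=d.reshape(-1)>0
st(ok&(P[:,0]<-.14)&(P[:,0]>-.175)&(P[:,2]>.125)&(P[:,2]<.17)&(abs(P[:,1])<.03))
st(ok&(P[:,0]<-.12)&(P[:,0]>-.145)&(P[:,2]>.215)&(P[:,2]<.245)&(abs(P[:,1])<.04))
st(ok&(P[:,0]<-.0)&(P[:,0]>-.13)&(P[:,2]>.065)&(P[:,2]<.09)&(abs(P[:,1])<.07))
st(ok&(P[:,0]<-.15)&(P[:,0]>-.25)&(P[:,2]>-.03)&(P[:,2]<.04)&(abs(P[:,1])<.1))
E
```

```text
9.2 [ 0.5899 -0.3542  0.3007] q [-0.79   1.023  0.276  0.467  2.371  0.766] f [0.2 0.9 2.1] 0.036
dock [-0.22   -0.0022  0.3007] turn to go [ 0.154  0.058 -0.03 ]
shift [-0.001 -0.028 -0.292]
[0.00031662 0.00028106 0.00316139] [ 0.008 -0.055 -0.008  0.004  0.005  0.004]
762 [[-0.1622, -0.0294, 0.1384], [-0.1587, -0.0009, 0.145], [-0.1513, 0.0293, 0.1472]]
700 [[-0.1359, -0.0393, 0.2153], [-0.1334, -0.0021, 0.2247], [-0.1303, 0.0388, 0.2269]]
5469 [[-0.1298, -0.0694, 0.0681], [-0.0817, -0.0046, 0.0751], [-0.0296, 0.0686, 0.0891]]
13886 [[-0.2491, -0.0983, -0.0016], [-0.2045, -0.0094, 0.0004], [-0.1512, 0.0975, 0.0024]]
```

```bash
python3 -m handwheel '0 0 0 0.03 0.01 -0.005;0 0 0 0.07 0.02 -0.01;0 0 0 0.1 0.03 -0.02;0 0 0 0.14 0.045 -0.027;0 0 0 0.14 0.045 -0.027'
python3 -m handwheel '0 0 0 0 0 0;0 0 0 0 0 0'
python3 -c "
from hp import *
rep([-.228,0,.213])"
python3 -m handwheel '0 0 0 0 0 0'
python3 -c "
from hp import *
rep([-.228,0,.213])"
```

```text
t: 9.75
tool_pos: [0.5884, -0.3526, 0.3004]
orientation: [-2.353, -0.283, 0.107]
force: [-0.4, 0.4, -0.9]
opening: 0.0361
t: 9.95
tool_pos: [0.5888, -0.3534, 0.2999]
orientation: [-2.355, -0.284, 0.105]
force: [-0.4, -0.6, -0.1]
opening: 0.0363
9.95 [ 0.5888 -0.3534  0.2999] q [-0.812  1.213  0.023  0.633  2.504  0.919] f [-0.4 -0.6 -0.1] 0.0363
dock [-0.219  -0.0013  0.2999] turn to go [ 0.015  0.013 -0.002]
shift [ 0.003 -0.03  -0.29 ]
t: 10.05
tool_pos: [0.5885, -0.3536, 0.2981]
orientation: [-2.353, -0.282, 0.107]
force: [0.6, 0.9, 0.5]
opening: 0.0365
10.05 [ 0.5885 -0.3536  0.2981] q [-0.813  1.216  0.023  0.634  2.505  0.92 ] f [0.6 0.9 0.5] 0.0365
dock [-0.2191 -0.001   0.2981] turn to go [ 0.012  0.01  -0.001]
shift [ 0.004 -0.03  -0.284]
```

```bash
cat > kin.py <<'E'
import numpy as np
from scipy.optimize import least_squares
from scipy.spatial.transform import Rotation as R
S=[([1.23564926,.13115998,1.48926573,0,1.52296625,-.0854134],[.14808626,.58086757,.21759558],[-.391214616,-3.11674621,.00276]),
([.602007181,.193565432,1.56158925,.00025,1.38625017,.978692693],[.46860533,.38420704,.14084684],[-2.598,-1.766,0]),
([.00367,-.0544699,1.92646006,.00035,1.27036591,-.2280453],[.4896,.0531,.0862],[-1.949,-2.463,0]),
([-.479041548,.221020986,1.17456768,-.000526,1.74711726,.724505743],[.58806261,-.24796187,.33657228],[-3.089,-.573,.002]),
([-.793,1.042,.279,.466,2.37,.766],[.5883,-.3555,.2869],[-2.449,-.318,.107]),
([-.813,1.216,.023,.634,2.505,.92],[.5885,-.3536,.2981],[-2.353,-.282,.107])]
Ry=lambda a:R.from_euler('y',a).as_matrix(); Rz=lambda a:R.from_euler('z',a).as_matrix()
def fk(p,q,s4=-1,s6=-1,off=np.pi):
    a1,h,L2,a3,L3,Lt=p
    A=Rz(q[0]); x=A@[a1,0,h]; A=A@Ry(q[1]); x=x+A@[0,0,L2]; A=A@Ry(q[2]); x=x+A@[a3,0,L3]
    A=A@Rz(s4*q[3])@Ry(q[4]); x=x+A@[0,0,Lt]; A=A@Rz(s6*q[5]); return x,A
E
python3 - <<'E'
from kin import *
for s4 in (1,-1):
    f=lambda p:np.concatenate([fk(p,q,s4)[0]-x for q,x,_ in S]+[1e-3*(p-[0,.4,.4,0,.4,.25])])
    r=least_squares(f,[0,.4,.4,0,.4,.25]); print(s4,r.x.round(4),np.abs(r.fun).max())
    for s6 in (1,-1):
        for q,x,o in S: 
            A=fk(r.x,q,s4,s6)[1]; M=R.from_rotvec(o).as_matrix(); print(s6,R.from_matrix(A.T@M).as_rotvec().round(2),end=' ')
        print()
E
```

```text
1 [-0.0324  0.3669  0.4582  0.0595  0.5783  0.5117] 0.051178966392906707
1 [-0.    0.    1.57] 1 [ 0.   -0.    1.57] 1 [-0.   -0.    1.57] 1 [-0.   -0.    1.57] 1 [ 0.   -0.    1.57] 1 [-0.   -0.    1.57] 
-1 [-0.   0.   1.4] -1 [-0.   -0.   -2.75] -1 [-0.   -0.    1.11] -1 [ 0.   -0.    3.02] -1 [0.  0.  3.1] -1 [-0.    0.   -2.87] 
-1 [ 0.1914  0.0278 -0.1546  0.0721  0.4059 -0.4137] 0.0820812171774773
1 [-0.    0.    1.57] 1 [0.   0.   1.57] 1 [-0.    0.    1.57] 1 [-0.   -0.    1.57] 1 [-0.01  0.66  0.85] 1 [0.1  0.72 0.48] 
-1 [-0.   0.   1.4] -1 [ 0.   -0.   -2.75] -1 [-0.    0.    1.11] -1 [ 0.   -0.    3.02] -1 [-0.58  0.58  2.31] -1 [-0.64  0.64  2.22]
```

```bash
python3 - <<'E'
from kin import *
def fk2(p,q):
    a1,h,L2,a3,L3,Lt,a5,b,b5=p
    A=Rz(q[0]); x=A@[a1,b,h]; A=A@Ry(q[1]); x=x+A@[0,0,L2]; A=A@Ry(q[2]); x=x+A@[a3,0,L3]
    A=A@Rz(q[3])@Ry(q[4]); x=x+A@[a5,b5,Lt]; return x
p0=np.array([0,.4,.4,0,.4,.25,0,0,0])
best=None
for k in range(20):
    i=p0+np.random.RandomState(k).randn(9)*.05
    f=lambda p:np.concatenate([fk2(p,q)-x for q,x,_ in S]+[1e-3*(p-p0)])
    r=least_squares(f,i)
    if best is None or r.cost<best.cost: best=r
print(best.x.round(4),best.fun.round(4)[:18].reshape(6,3))
E
```

```text
[ 0.0025  0.3196  0.3699  0.0613  0.5534  0.38    0.0026  0.0542 -0.003 ] [[ 0.     -0.      0.    ]
 [ 0.0001  0.     -0.    ]
 [-0.      0.      0.    ]
 [-0.      0.      0.    ]
 [-0.0001  0.0001 -0.0001]
 [ 0.     -0.0001  0.0001]]
```

```bash
cat > ik.py <<'E'
from kin import *
P9=None
def fk2(p,q):
    a1,h,L2,a3,L3,Lt,a5,b,b5=p
    A=Rz(q[0]); x=A@[a1,b,h]; A=A@Ry(q[1]); x=x+A@[0,0,L2]; A=A@Ry(q[2]); x=x+A@[a3,0,L3]
    A=A@Rz(q[3])@Ry(q[4]); x=x+A@[a5,b5,Lt]; return x,A@Rz(q[5])@Rz(np.pi/2)
P9=np.array([0.0025,0.3196,0.3699,0.0613,0.5534,0.38,0.0026,0.0542,-0.003])
p0=np.array([0,.4,.4,0,.4,.25,0,0,0])
P9=least_squares(lambda p:np.concatenate([fk2(p,q)[0]-x for q,x,_ in S]+[1e-3*(p-p0)]),P9).x
lo=np.array([-2.96,-.89,.02,-1.34,0,-2.66]);hi=np.array([2.96,2.26,2.5,4.48,2.73,2.66])
def ik(x,M,q0):
    def f(q): X,A=fk2(P9,q); return np.r_[(X-x)*5,R.from_matrix(A.T@M).as_rotvec()]
    r=least_squares(f,np.clip(q0,lo+.01,hi-.01),bounds=(lo,hi)); return r.x,np.linalg.norm(f(r.x))
O=np.array([.5364,-.1408,0]); t=np.radians(103.5); ex=np.array([np.cos(t),np.sin(t),0]);ey=np.array([-np.sin(t),np.cos(t),0]);ez=np.array([0,0,1.])
D=np.c_[ex,ey,ez]
def ori(a,flip=-1):
    z=np.sin(a)*ex-np.cos(a)*ez; y=flip*(np.cos(a)*ex+np.sin(a)*ez); return np.c_[np.cross(y,z),y,z],z
def bar(th): return O+D@np.array([-.155*np.cos(th)+.03*np.sin(th),0,.11+.03*np.cos(th)+.155*np.sin(th)])
E
python3 - <<'E'
from ik import *
q0=np.array([-.813,1.216,.023,.634,2.505,.92])
for flip in (-1,1):
  for deg in (30,35,40,45):
    M,z=ori(np.radians(deg),flip)
    print('flip',flip,deg)
    for nm,x in [('pre12',bar(0)-.103*z),('pre6',bar(0)-.043*z)]+[('th%.1f'%th,bar(th)+.017*z) for th in (0,.2,.4,.6,.8,1.0)]:
        best=min((ik(x,M,s) for s in (q0,np.array([-.5,.5,1,.5,2,.9]),np.array([-.5,.5,1,3,1,-1.5]),np.array([-.5,.5,1,.5,2,-2.]))),key=lambda r:r[1])
        print(nm,best[0].round(2),best[1].round(4))
E
```

```text
flip -1 30
pre12 [-0.76  0.79  0.71  0.32  2.07  0.67] 0.0
pre6 [-0.74  0.72  0.9   0.31  1.95  0.65] 0.0
th0.0 [-0.72  0.69  1.05  0.3   1.83  0.63] 0.0
th0.2 [-0.71  0.65  1.05  0.31  1.87  0.65] 0.0
th0.4 [-0.7   0.6   1.07  0.32  1.89  0.67] 0.0
th0.6 [-0.68  0.54  1.1   0.33  1.91  0.7 ] 0.0
th0.8 [-0.66  0.48  1.15  0.34  1.92  0.73] 0.0
th1.0 [-0.64  0.41  1.2   0.35  1.92  0.75] 0.0
flip -1 35
pre12 [-0.78  0.9   0.58  0.37  2.16  0.68] 0.0
pre6 [-0.76  0.82  0.8   0.36  2.03  0.65] 0.0
th0.0 [-0.74  0.76  0.97  0.35  1.91  0.63] 0.0
th0.2 [-0.73  0.72  0.98  0.36  1.94  0.65] 0.0
th0.4 [-0.72  0.67  1.    0.37  1.97  0.67] 0.0
th0.6 [-0.7   0.61  1.04  0.38  1.98  0.7 ] 0.0
th0.8 [-0.68  0.54  1.09  0.39  1.98  0.72] 0.0
th1.0 [-0.66  0.48  1.15  0.4   1.98  0.75] 0.0
flip -1 40
pre12 [-0.8   1.03  0.42  0.44  2.26  0.71] 0.0
pre6 [-0.78  0.91  0.7   0.41  2.11  0.66] 0.0
th0.0 [-0.75  0.84  0.89  0.4   1.99  0.64] 0.0
th0.2 [-0.75  0.79  0.91  0.41  2.02  0.66] 0.0
th0.4 [-0.74  0.74  0.94  0.42  2.04  0.68] 0.0
th0.6 [-0.72  0.67  0.98  0.43  2.05  0.7 ] 0.0
th0.8 [-0.7   
[... 1347 characters left out ...]
41  2.11 -2.48] 0.0
th0.0 [-0.75  0.84  0.89  0.4   1.99 -2.51] 0.0
th0.2 [-0.75  0.79  0.91  0.41  2.02 -2.49] 0.0
th0.4 [-0.74  0.74  0.94  0.42  2.04 -2.46] 0.0
th0.6 [-0.72  0.67  0.98  0.43  2.05 -2.44] 0.0
th0.8 [-0.7   0.61  1.04  0.44  2.05 -2.42] 0.0
th1.0 [-0.68  0.54  1.11  0.45  2.04 -2.39] 0.0
flip 1 45
pre12 [-0.82  1.2   0.22  0.53  2.37 -2.36] 0.0
pre6 [-0.8   1.01  0.59  0.47  2.2  -2.45] 0.0
th0.0 [-0.77  0.92  0.81  0.45  2.07 -2.49] 0.0
th0.2 [-0.76  0.87  0.83  0.46  2.09 -2.47] 0.0
th0.4 [-0.75  0.81  0.87  0.47  2.11 -2.45] 0.0
th0.6 [-0.74  0.74  0.92  0.48  2.11 -2.43] 0.0
th0.8 [-0.72  0.67  0.99  0.49  2.11 -2.41] 0.0
th1.0 [-0.7   0.6   1.06  0.51  2.1  -2.39] 0.0
```

```bash
python3 - <<'E'
from hp import *
rep([-.215,0,.207])
E
python3 -m handwheel '0 0 -0.04 -0.05 -0.012 0;0 0 -0.1 -0.065 -0.016 0;0 -0.005 -0.17 -0.065 -0.016 0;0 -0.01 -0.25 -0.065 -0.016 0;0 -0.015 -0.305 -0.065 -0.016 0'
python3 -m handwheel '0 0 0 0 0 0;0 0 0 0 0 0'
python3 - <<'E'
from hp import *
a=np.radians(42)
z=np.sin(a)*ex-np.cos(a)*ez; y=-np.cos(a)*ex-np.sin(a)*ez
import hp; hp.T=R.from_matrix(np.c_[np.cross(y,z),y,z])
s=rep([-.155+.017*np.sin(a),0,.14-.017*np.cos(a)]); p,d=snap('wrist','w6.png'); C=cloud('wrist',d,s)
P=(C.reshape(-1,3)-O)@D;ok=d.reshape(-1)>0
def st(k): Q=P[k]; print(len(Q),np.percentile(Q,[1,50,99],axis=0).round(4).tolist())
st(ok&(P[:,0]<-.14)&(P[:,0]>-.175)&(P[:,2]>.125)&(P[:,2]<.17)&(abs(P[:,1])<.03))
st(ok&(P[:,0]<-.12)&(P[:,0]>-.145)&(P[:,2]>.21)&(P[:,2]<.245)&(abs(P[:,1])<.04))
E
```

```text
10.05 [ 0.5885 -0.3536  0.2981] q [-0.813  1.216  0.023  0.634  2.505  0.92 ] f [0.6 0.9 0.5] 0.0365
dock [-0.2191 -0.001   0.2981] turn to go [ 0.012  0.01  -0.001]
shift [-0.006  0.012 -0.304]
t: 10.55
tool_pos: [0.5879, -0.3582, 0.2025]
orientation: [-2.4, -0.286, 0.105]
force: [-0.7, 0.1, -0.5]
opening: 0.0366
t: 10.75
tool_pos: [0.588, -0.3583, 0.2038]
orientation: [-2.4, -0.286, 0.104]
force: [-0.1, 0.5, -0.1]
opening: 0.0361
10.75 [ 0.588  -0.3583  0.2038] q [-0.809  1.077  0.396  0.455  2.271  0.712] f [-0.1  0.5 -0.1] 0.0361
dock [-0.2235  0.0006  0.2038] turn to go [ 0.006  0.006 -0.001]
shift [-0.06   0.259 -0.255]
1209 [[-0.1622, -0.0295, 0.1374], [-0.1597, -0.0011, 0.1445], [-0.1519, 0.0292, 0.147]]
2226 [[-0.1358, -0.0392, 0.2102], [-0.1325, -0.0031, 0.2205], [-0.1268, 0.0391, 0.2264]]
```

View pics/w6.png

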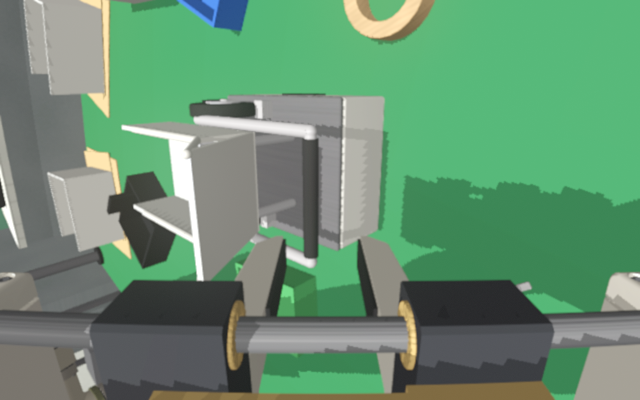

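```bash
python3 -m handwheel '-0.013 0.055 -0.054 0 0 0;-0.026 0.11 -0.108 0 0 0;-0.039 0.165 -0.163 0 0 0;-0.05 0.215 -0.213 0 0 0;-0.06 0.257 -0.253 0 0 0'
python3 -m handwheel '0 0 0 0 0 0;0 0 0 0 0 0'
python3 - <<'E'
from hp import *
rep([-.1446,0,.1284]); p,d=snap('wrist','w7.png'); snap('scene','s7.png')
q=cv2.imread('pics/s7.png');cv2.imwrite('pics/s7c.png',cv2.resize(q[110:270,90:310],None,fx=3.5,fy=3.5,interpolation=cv2.INTER_CUBIC))
E
```

```text
t: 11.3
tool_pos: [0.5705, -0.2809, 0.1284]
orientation: [-2.401, -0.287, 0.103]
force: [-0.4, -0.4, 0.3]
opening: 0.0361
t: 11.5
tool_pos: [0.5706, -0.2818, 0.129]
orientation: [-2.401, -0.287, 0.103]
force: [0.9, -0.2, 0.3]
opening: 0.0361
11.5 [ 0.5706 -0.2818  0.129 ] q [-0.76   0.863  0.864  0.415  2.018  0.637] f [ 0.9 -0.2  0.3] 0.0361
dock [-0.1451 -0.0003  0.129 ] turn to go [ 0.072  0.023 -0.001]
shift [-0.001  0.001 -0.002]
```

View pics/w7.png

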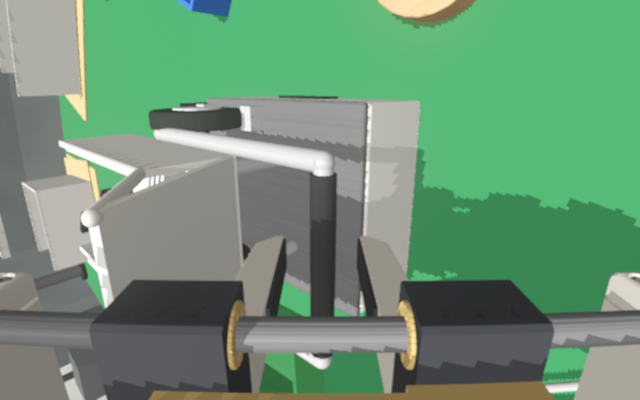

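View pics/s7c.png

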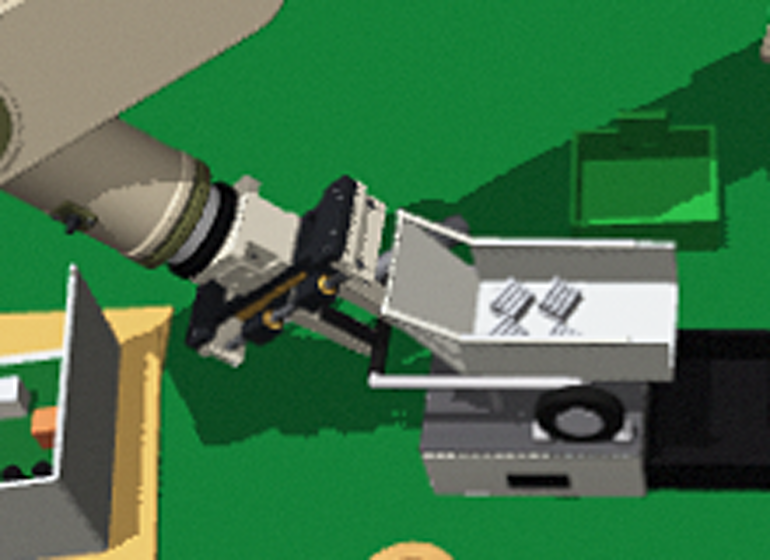

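```bash
python3 -m handwheel '0 0 0 0 0 0;0 0 0 0 0 0;0 0 0 0 0 0;0 0 0 0 0 0;0 0 0 0 0 0' 1 30
python3 -m handwheel '0 0 0 0 0 0;0 0 0 0 0 0'
python3 - <<'E'
from hp import *
s=rep(); print(s['wrist_torque'])
x=s['tool_pos']; b=bar0=O+D@np.array([-.155,0,.14])
ax=O+D@np.array([0,0,.11])
for th in (.1,.2,.3,.4,.5,.6,.7,.8,.9,1.0,1.05):
    h=np.array([-.155*np.cos(th)+.03*np.sin(th)+.155,0,.11+.03*np.cos(th)+.155*np.sin(th)-.14]); print(th,(D@h/.3).round(3))
E
```

```text
t: 12.1
tool_pos: [0.57, -0.2812, 0.1276]
orientation: [-2.399, -0.286, 0.104]
force: [-1.3, 0.3, 1.9]
opening: 0.0109
t: 12.3
tool_pos: [0.57, -0.2812, 0.1276]
orientation: [-2.4, -0.286, 0.104]
force: [-1.0, 0.4, 3.3]
opening: 0.0107
12.3 [ 0.57   -0.2812  0.1276] q [-0.76   0.863  0.867  0.415  2.017  0.637] f [-1.   0.4  3.3] 0.0107
dock [-1.444e-01  1.000e-04  1.276e-01] turn to go [ 0.071  0.021 -0.   ]
[-0.06091594  0.30437219  0.02999216]
0.1 [-0.003  0.012  0.051]
0.2 [-0.007  0.029  0.101]
0.3 [-0.012  0.051  0.148]
0.4 [-0.019  0.078  0.193]
0.5 [-0.026  0.108  0.235]
0.6 [-0.034  0.143  0.274]
0.7 [-0.043  0.181  0.309]
0.8 [-0.053  0.222  0.34 ]
0.9 [-0.064  0.266  0.367]
1.0 [-0.075  0.313  0.389]
1.05 [-0.081  0.337  0.398]
```

```bash
python3 -m handwheel '-0.002 0.006 0.025 0 0 0;-0.003 0.012 0.051 0 0 0;-0.005 0.02 0.076 0 0 0;-0.007 0.029 0.101 0 0 0'
python3 -c "
from hp import *
rep()"
python3 -m handwheel '-0.005 0.022 0.047 0 0 0;-0.012 0.049 0.092 0 0 0;-0.015 0.064 0.113 0 0 0;-0.019 0.079 0.134 0 0 0;-0.023 0.096 0.154 0 0 0'
python3 - <<'E'
from hp import *
rep(); snap('scene','s8.png')
q=cv2.imread('pics/s8.png');cv2.imwrite('pics/s8c.png',cv2.resize(q[110:270,110:330],None,fx=3.5,fy=3.5,interpolation=cv2.INTER_CUBIC))
E
```

```text
t: 12.7
tool_pos: [0.5678, -0.2723, 0.1581]
orientation: [-2.4, -0.286, 0.105]
force: [0.6, -0.7, -1.4]
opening: 0.011
12.7 [ 0.5678 -0.2723  0.1581] q [-0.753  0.815  0.883  0.425  2.044  0.658] f [ 0.6 -0.7 -1.4] 0.011
dock [-0.1352  0.0002  0.1581] turn to go [ 0.071  0.021 -0.   ]
t: 13.2
tool_pos: [0.561, -0.2435, 0.2044]
orientation: [-2.4, -0.286, 0.104]
force: [0.7, -1.6, 0.4]
opening: 0.0109
13.2 [ 0.561  -0.2435  0.2044] q [-0.733  0.71   0.952  0.445  2.067  0.696] f [ 0.7 -1.6  0.4] 0.0109
dock [-1.056e-01  1.000e-04  2.044e-01] turn to go [0.071 0.022 0.   ]
```

View pics/s8c.png

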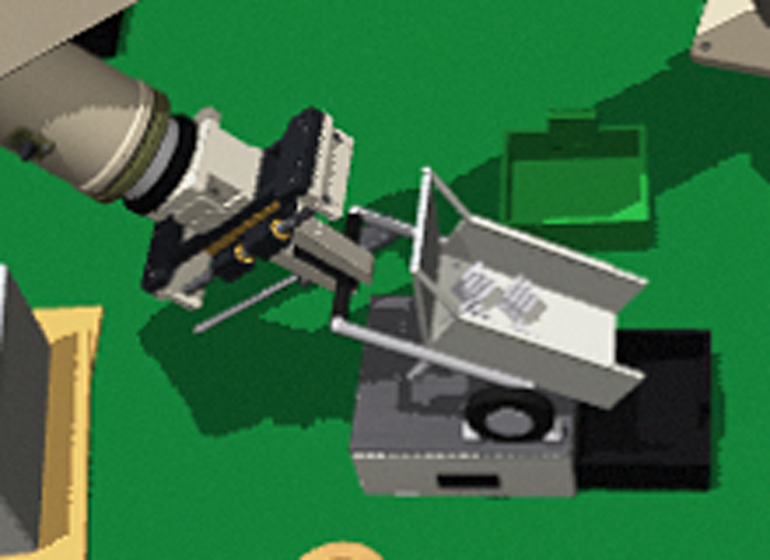

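```bash
python3 -m handwheel '-0.004 0.018 0.019 0 0 0;-0.008 0.037 0.037 0 0 0;-0.013 0.056 0.054 0 0 0;-0.018 0.076 0.07 0 0 0;-0.023 0.097 0.085 0 0 0'
python3 -m handwheel '0 0 0 0 0 0;0 0 0 0 0 0;0 0 0 0 0 0;0 0 0 0 0 0'
python3 - <<'E'
from hp import *
rep(); snap('scene','s9.png')
q=cv2.imread('pics/s9.png');cv2.imwrite('pics/s9c.png',cv2.resize(q[110:270,110:330],None,fx=3.5,fy=3.5,interpolation=cv2.INTER_CUBIC))
E
```

```text
t: 13.75
tool_pos: [0.554, -0.2141, 0.23]
orientation: [-2.4, -0.286, 0.104]
force: [0.1, -2.6, 3.3]
opening: 0.0108
t: 14.15
tool_pos: [0.5542, -0.2149, 0.2294]
orientation: [-2.4, -0.286, 0.104]
force: [0.4, -3.6, 5.1]
opening: 0.011
14.15 [ 0.5542 -0.2149  0.2294] q [-0.711  0.627  1.024  0.461  2.067  0.724] f [ 0.4 -3.6  5.1] 0.011
dock [-0.0762  0.      0.2294] turn to go [0.071 0.022 0.   ]
```

View pics/s9c.png

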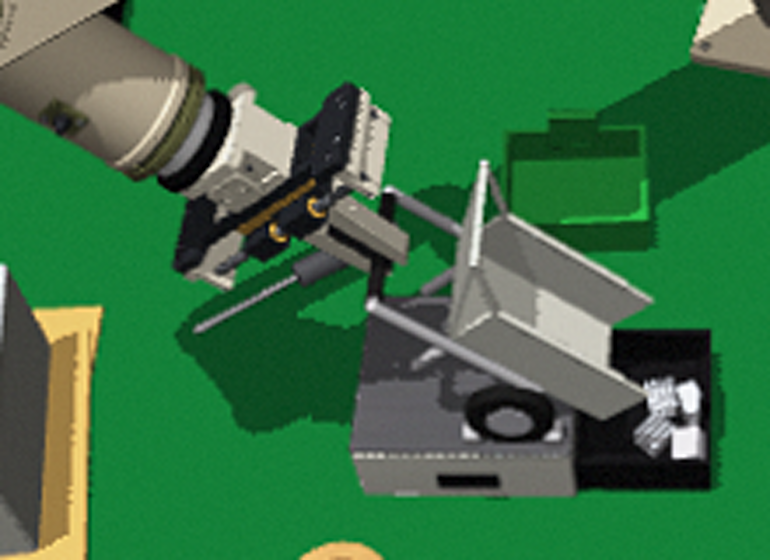

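```bash
python3 -m handwheel '0.005 -0.021 -0.015 0 0 0;0.01 -0.041 -0.031 0 0 0;0.014 -0.06 -0.048 0 0 0;0.019 -0.079 -0.066 0 0 0;0.023 -0.097 -0.085 0 0 0'
python3 -m handwheel '0.004 -0.017 -0.02 0 0 0;0.008 -0.032 -0.041 0 0 0;0.011 -0.047 -0.062 0 0 0;0.015 -0.06 -0.084 0 0 0;0.018 -0.074 -0.107 0 0 0'
python3 -m handwheel '0.002 -0.011 -0.023 0 0 0;0.005 -0.022 -0.047 0 0 0;0.007 -0.03 -0.073 0 0 0;0.01 -0.039 -0.097 0 0 0;0.011 -0.044 -0.122 0 0 0'
python3 -c "
from hp import *
rep([-.1444,0,.1276])"
```

```text
t: 14.7
tool_pos: [0.5613, -0.2447, 0.203]
orientation: [-2.4, -0.285, 0.104]
force: [1.7, -3.8, 4.6]
opening: 0.0113
t: 15.2
tool_pos: [0.5665, -0.2667, 0.1704]
orientation: [-2.4, -0.285, 0.104]
force: [1.2, -2.7, 0.2]
opening: 0.0113
t: 15.7
tool_pos: [0.5696, -0.2798, 0.1338]
orientation: [-2.4, -0.285, 0.105]
force: [1.4, -7.4, 0.2]
opening: 0.0109
15.7 [ 0.5696 -0.2798  0.1338] q [-0.759  0.854  0.87   0.417  2.022  0.642] f [ 1.4 -7.4  0.2] 0.0109
dock [-1.429e-01  1.000e-04  1.338e-01] turn to go [0.071 0.021 0.001]
shift [ 0.002 -0.005 -0.021]
```

```bash
python3 -m handwheel '0 -0.002 -0.006 0 0 0;0.001 -0.003 -0.012 0 0 0;0.001 -0.004 -0.018 0 0 0;0.001 -0.004 -0.022 0 0 0;0.001 -0.004 -0.022 0 0 0'
python3 - <<'E'
from hp import *
rep([-.1444,0,.1276]); snap('scene','s10.png')
q=cv2.imread('pics/s10.png');cv2.imwrite('pics/s10c.png',cv2.resize(q[110:270,110:330],None,fx=3.5,fy=3.5,interpolation=cv2.INTER_CUBIC))
E
```

```text
t: 16.2
tool_pos: [0.5699, -0.2811, 0.1277]
orientation: [-2.401, -0.285, 0.104]
force: [1.5, -8.3, -0.4]
opening: 0.0109
16.2 [ 0.5699 -0.2811  0.1277] q [-0.759  0.862  0.869  0.415  2.015  0.638] f [ 1.5 -8.3 -0.4] 0.0109
dock [-1.443e-01  1.000e-04  1.277e-01] turn to go [0.072 0.021 0.001]
shift [ 0.001 -0.    -0.   ]
```

View pics/s10c.png

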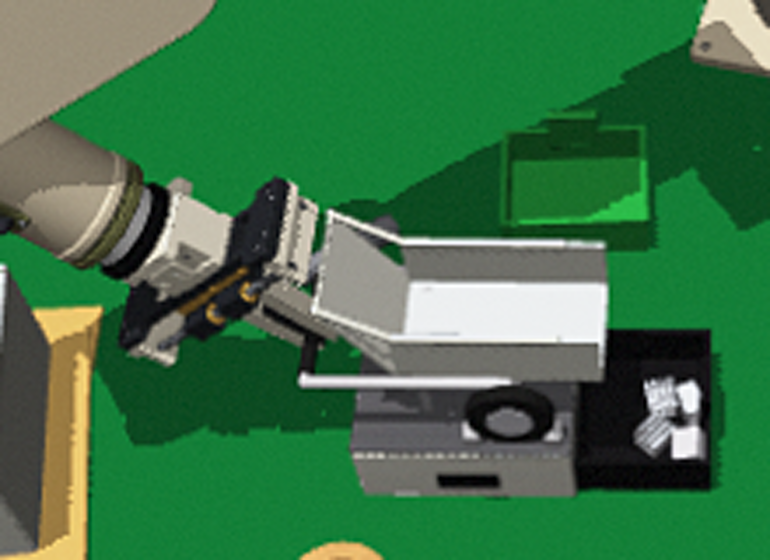

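```bash
python3 -m handwheel '0 0 -0.003 0 0 0;0 0 -0.003 0 0 0'
python3 -m handwheel '0 0 0 0 0 0;0 0 0 0 0 0;0 0 0 0 0 0;0 0 0 0 0 0;0 0 0 0 0 0' 0.22
python3 -m handwheel '0.008 -0.036 0.037 0 0 0;0.02 -0.09 0.092 0 0 0;0.035 -0.145 0.148 0 0 0;0.05 -0.2 0.203 0 0 0;0.06 -0.255 0.253 0 0 0'
python3 -c "
from hp import *
rep()"
```

```text
t: 16.45
tool_pos: [0.57, -0.2811, 0.1276]
orientation: [-2.401, -0.285, 0.104]
force: [1.7, -6.6, 4.1]
opening: 0.011
t: 16.95
tool_pos: [0.5699, -0.28, 0.1274]
orientation: [-2.399, -0.286, 0.105]
force: [-0.3, 0.0, 0.4]
opening: 0.0362
t: 17.45
tool_pos: [0.5881, -0.3572, 0.2046]
orientation: [-2.4, -0.286, 0.104]
force: [0.6, -0.5, -0.5]
opening: 0.0361
17.45 [ 0.5881 -0.3572  0.2046] q [-0.808  1.073  0.401  0.455  2.269  0.713] f [ 0.6 -0.5 -0.5] 0.0361
dock [-2.225e-01  2.000e-04  2.046e-01] turn to go [ 0.071  0.022 -0.001]
```

```bash
python3 -m handwheel '0 0 0 0 0 0;0 0 0 0 0 0;0 0 0 0 0 0'
python3 - <<'E'
from hp import *
for c in ('scene','top'):
    p,d=snap(c,c+'F.png'); P=(cloud(c,d).reshape(-1,3)-O)@D
    if c=='top':
        k=(P[:,0]>.048)&(P[:,0]<.2)&(abs(P[:,1])<.09)&(P[:,2]>.035)&(P[:,2]<.055); print(cv2.minAreaRect((P[k,:2]*1000).astype(np.float32)))
    k=(P[:,0]>-.06)&(P[:,0]<.05)&(abs(P[:,1])<.035)&(P[:,2]>.1)&(P[:,2]<.19); print('floor z',np.percentile(P[k,2],[5,50,95]))
    k=(P[:,0]>.055)&(P[:,0]<.145)&(abs(P[:,1])<.055)&(P[:,2]>.01)&(P[:,2]<.06); print('sinks',np.percentile(P[k],[2,50,98],axis=0).round(3).tolist())
q=cv2.imread('pics/topF.png');cv2.imwrite('pics/topFc.png',cv2.resize(q[90:270,280:510],None,fx=3.3,fy=3.3,interpolation=cv2.INTER_CUBIC))
E
```

```text
t: 17.75
tool_pos: [0.5878, -0.3558, 0.2023]
orientation: [-2.398, -0.286, 0.106]
force: [-0.9, 0.2, 0.1]
opening: 0.0362
floor z [0.13737511 0.14087154 0.14444779]
sinks [[0.07, -0.045, 0.01], [0.117, -0.009, 0.021], [0.144, 0.053, 0.036]]
((101.79206848144531, -2.13360595703125), (107.2038803100586, 130.33213806152344), 0.11958422511816025)
floor z [0.13736029 0.13987688 0.14273877]
sinks [[0.097, -0.048, 0.01], [0.123, -0.013, 0.022], [0.143, 0.025, 0.03]]
```

View pics/sceneF.png

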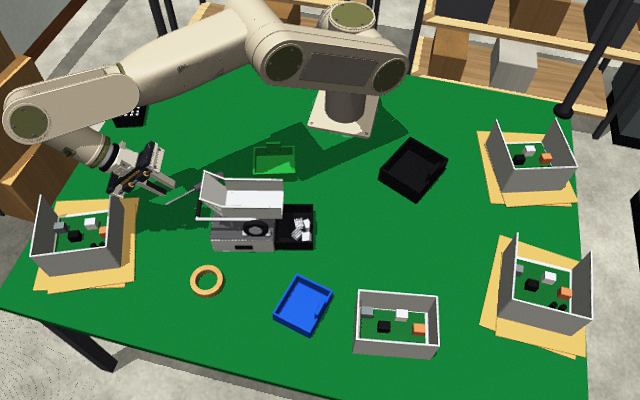

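View pics/topFc.png

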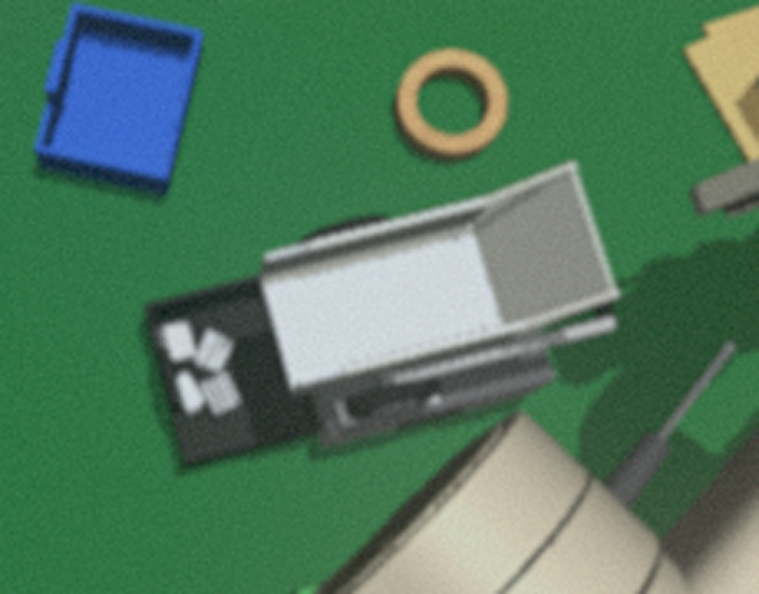

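```bash
python3 -c "
from plant import robot
print(robot.close_job())"
```

```text
the job is handed in; nothing more can be done
None
```

The job is done and handed in at about 18 s of the 69 s allowed; the hand-in returned no verdict.

**What I did:** I gripped the smaller black bin by its tab and set it upright against the front of the plinth. I then lifted the cart by its handle to about 0.8 rad, and all four heat sinks slid into the bin. I lowered the cart at about 0.5 rad/s until its legs took the weight, then let go and backed the gripper well clear.

**Last checks:**
- **Bin:** it stands square to the dock to about 0.1°, roughly 2 mm off centre sideways. Its contact with the plinth was felt as about 10 N while pushing it in, and the pictures still show it against the plinth.
- **Heat sinks:** all four are visible in the bin, and the scoop is empty.
- **Cart:** its floor is level at 0.140 m, the rest height, and the handle went back to where I first gripped it.
- **Bystanders:** the tape roll, the screwdriver and the chassis look unmoved in the pictures, though I did not measure them.

**Disagreement and a close call:**
- One handle height from the wrist camera read about 11 mm too high because the arm was still swinging. I measured again once the arm was nearly still, and that reading agreed with the sizes given.
- On the way to the handle, joint 3 came close to its lower limit (0.023 against 0.02), so I moved it away from there.

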